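# Feed one spacer and nudge it into its bay

### The arm

A 7-joint arm with a two-finger parallel gripper is mounted at the origin on a cart in front of the work surface, level with it; the furniture and walls round the work are solid. World frame = base frame: x ahead of the robot, y to its left, z up, the work surface at z = 0. Lengths are in mm, angles in rad, forces in N, time in s.
With the tool pointing down it reaches from about 425 to 1025 mm from the base axis. Payload 9.4 kg.
Tool frame: the origin (TCP) lies at the very end of the fingers, on their centre line; the grasp point (between the pads) lies 19 mm behind it (pinch_z is the distance from the TCP to the grasp point, in mm); z points along the fingers, y is the direction in which the jaws open and shut (so a half turn about z gives the same grasp; the last joint's range is limited). The gripper opens to 85 mm and grips with 20 to 120 N. Pads are 22 mm wide; open, the fingers measure 114 mm over their backs; the gripper's body (76 mm by 85 mm) begins 54 mm behind the grasp point. The pads swing forward as they close: fully open they stand 13 mm farther back than shut.
Start: joints at [-0.077, 0.599, -0.003, 1.599, 0.002, 0.943, -0.08], TCP at [724.999, -0.007, 231.275] pointing down, gripper open.
Joint ranges: [-2.57, 2.57], [-0.35, 1.97], [-1.29, 1.29], [0.11, 2.56], [-1.05, 4.19], [0.11, 1.86], [-2.63, 2.63]. Speed limits (rad/s): [2.22, 2.22, 3.01, 3.01, 3.14, 3.14, 3.14].

### API

Orientations are given as [roll, pitch, yaw] about the fixed x, y, z axes, in that order (R = Rz(yaw) Ry(pitch) Rx(roll)).
In Python, from bench import * gives the robot as it stands.
- The arm moves only by the tool move_arm, never from a script. Its argument "increments" is a list of rows, each a list of 5 numbers: the closure in counts, from 0 (fully open) to 255 (shut), then the shift along the world's x, y, z in m, then the turn about the world's z in degrees. In form: [[gripper, dx, dy, dz, twist], ...]. A call has 1 to 5 rows; each row is the pose to reach, as a shift and turn from the pose commanded when the call began; what a row does not reach only later rows make up. A row lasts 1/8 s, in which the tool goes at most 62.5 mm and 10.7 degrees, less where a joint would pass 70% of its speed; a pose out of reach is approached as far as the arm can. A call with a gripper value outside its range is refused whole. The fingers move at their own pace and stop on an object; "grip_force" is the grip in N (left out, the last holds). Time passes only in rows, so rows that repeat a pose let the fingers close. It gives the time, the measured TCP pose, the force and the opening at its end, in the units of the state.
- get_state(): the state, without advancing time (a new reading comes with each control period).
- snapshot(name): name is "scene" or "side" or "wrist"; returns the picture (400x640x3 uint8, red, green, blue); there is no depth.
- camera_model(name): a dict with "fx", "fy", "cx", "cy" (pixels), "k1" (the pictures are not rectified: a ray, as slopes to the right and down, at radius r is drawn at 1 + k1 r^2 times it, then the intrinsics apply), "world_from_camera" (4x4, takes a point from camera to world coordinates); the wrist camera has in their place "hand_eye" (4x4, takes a point from camera to tool coordinates, whose origin is the TCP and whose axes are the flange's). Camera axes: x right, y down, z forward; pixel columns grow to the right and rows downward; lengths in mm; the calibration is good to about 2 mm. A picture is of the moment at which its call begins: read the wrist's pose just before it. camera_model takes no time and is no camera call.
- close_job(): hands the job in, once; it reports no verdict.
The state is a dict: "time_s": time; "qpos": joint angles; "joint_velocities": joint speeds; "joint_efforts": joint torques, N m; "tcp_pos": TCP position; "tcp_rot": TCP orientation; "force": force on the tool from outside, world axes, zero at the start; "ft_torque": the same for the moment, N m; "finger_gap": opening from 0.0 (shut) to 1.0 (fully open).
Only numpy, scipy, OpenCV 4.12 (cv2) and the standard library are available. Lean on these libraries where they do the work, as an engineer would, in place of code of your own. Each camera call takes 0.05 s, during which the arm holds its last target. There are 200 camera calls.

### The job

Press the red plunger of the spacer feeder once, all the way down, and let it come up again, so that a single white spacer is fed out onto the bench. Then push that spacer along the bench top with the fingertips until it lies wholly inside the bay with the yellow mark. Do not pick the spacer up, feed out another, push it into the bay with the blue mark or shift the other things on the bench.

Things in the scene. Friction and masses are not known exactly. Their poses are not given: they have to be found in the camera images.
- feeder: spacer feeder fixed to the bench. Origin on the bench top under the axis of its magazine, an aluminium square tube 47x47 mm outside, 44 mm tall. Its -x side (towards the robot) is the exit, with a gate 16 mm high at the foot of the tube. Behind the tube (+x, 24 to 97 mm) a grey block, 47 mm wide and 60 mm tall, carries the plunger
- exit (a point): point on the bare bench, 72 mm in front of the feeder's origin (-x): about where a spacer's centre comes to rest. Pressing the plunger drives a flat slide that pushes the lowest spacer out of the gate to here; when the plunger comes up the slide draws back and the next spacer drops to the bottom of the tube
- plunger_top (a point): centre of the top face of the red round plunger cap, 36 mm across; 62 mm behind the feeder's origin (+x) and 110 mm above the bench when up; it is pressed straight down
- plunger (a joint): how far the plunger is pressed down, m: 0 is up, 0.024 is the bottom stop. A spring brings it up by itself; fully down takes about 6 to 9 N
- bay_left: bay fixed on the bench to the robot's left of the exit: three dark walls, 10 mm high and 6 mm thick, round a floor that is the bench under a paper-thin grey sheet (no step at the mouth). Inside 100 mm (its x) by 80 mm (its y); origin at the centre of the floor; open on its -y side, which faces the exit; back wall on its +y side
- bay_right: the same bay to the robot's right of the exit (it is turned half round, so its open -y side again faces the exit)
- mark_yellow: paper-thin round yellow mark, 60 mm across, in the middle of the floor of one of the two bays; origin at its centre
- mark_blue: paper-thin round blue mark, 60 mm across, in the middle of the floor of the other bay; origin at its centre
- spacer_1_center (a point): centre of the lowest spacer in the magazine, the one that comes out first: a loose white plastic disc with a black dot on top, 36 mm across, 12 mm thick, about 25 g, lying flat; the point is half-way up (6 mm over its underside)
- spacer_2_center (a point): centre of a spacer like the first, number 2 from the bottom of the stack in the magazine; it stays in the magazine
- spacer_3_center (a point): centre of a spacer like the first, number 3 from the bottom of the stack in the magazine; it stays in the magazine
- flux_bottle: bystander: the white dropper bottle with red tip, 38 mm across, 109 mm tall, upright; loose; origin under its centre
- cutters: bystander: the blue-handled cutters, 51x131x11 mm, lying flat, loose; origin under its centre
- paste_jar: bystander: the jar with black lid, 61 mm across, 53 mm tall, upright; loose; origin under its centre
- screwdriver: bystander: the red screwdriver, 191 mm long, 30 mm thick, lying, loose; origin under its centre
- panel_small: bystander: the heap of small board panels, 60x134x57 mm, loose; origin under its centre

How it is judged (in metres and radians):
On the way, in this order (a step that is already met when the one before it is completed fails the run):
1. the plunger is pressed down fully (to within 3 mm of its stop) (value of joint plunger above 0.021 m), for 0.05 s.
2. the plunger is up again (within 4 mm) and the lowest spacer lies outside the magazine (value of joint plunger below 0.004 m and horizontal distance between spacer_1_center and feeder above 0.042 m), for 0.2 s.
At the end, for the whole second after the job is handed in: The fed spacer lies flat and still inside the walls of the bay that has the yellow mark, no part of it more than 2 mm out of the mouth; the plunger is up (within 4 mm); the other two spacers are in the magazine (within 10 mm of its axis) (((horizontal distance between mark_yellow and bay_left below 0.03 m and y of spacer_1_center in the frame of bay_left between -0.024 and 0.03 m and x of spacer_1_center in the frame of bay_left between -0.04 and 0.04 m) or (horizontal distance between mark_yellow and bay_right below 0.03 m and y of spacer_1_center in the frame of bay_right between -0.024 and 0.03 m and x of spacer_1_center in the frame of bay_right between -0.04 and 0.04 m)) and angle between spacer_1_center's own z axis and vertical below 0.1 rad and height (world z) of spacer_1_center below 0.01 m and linear speed of spacer_1 below 0.01 m/s and value of joint plunger below 0.004 m and horizontal distance between each of spacer_2_center, spacer_3_center and feeder below 0.01 m); the robot touches nothing.
It fails at once if a second spacer is fed out (horizontal distance between any of spacer_2_center, spacer_3_center and feeder above 0.015 m).
It fails at once if the fed spacer is lifted or stood on edge (height (world z) of spacer_1_center above 0.022 m or angle between spacer_1_center's own z axis and vertical above 0.6 rad).
It fails at once if the spacer goes to the bay with the blue mark (horizontal distance between spacer_1_center and mark_blue below 0.045 m).
It fails at once if a bystander (bottle, cutters, jar, screwdriver, panels) is shifted by more than 15 mm (distance of any of flux_bottle, cutters, paste_jar, screwdriver, panel_small from where it was at the start of the episode above 0.015 m).
It also fails if it takes over 48 s, if anything falls off the work surface, if the arm or the gripper's body presses on something with over 40 N, if the wrist force passes 120 N, or if a joint passes its speed limit or range.

## Working session

There is one attempt and no reset: what is moved stays moved. The work goes in short steps, Python scripts to look and compute and a tool call to move; the robot and the scene stay as the last step left them, time stands still between calls to the robot, and variables do not carry over. Pictures are saved under pics/ and viewed, about 8 in all and at most 12, crops included, and the job is handed in when it is done.

Besides the shell and the picture viewer there is one more tool, called after "Call:" in YAML: its name, and indented under it one key for each argument. move_arm: Moves the arm, as the interface text tells. Its arguments: {"type":"object","properties":{"increments":{"type":"array"},"grip_force":{"type":"number"}},"required":["increments"]}

```bash
mkdir -p pics
cat > h.py <<'E'
from bench import *
import numpy as np, cv2
from scipy.spatial.transform import Rotation as R
def snap(n,f):
    s=get_state(); im=snapshot(n); cv2.imwrite('pics/'+f,cv2.cvtColor(im,cv2.COLOR_RGB2BGR)); return im,s
def T(n,s=None):
    m=camera_model(n)
    if 'world_from_camera' in m: return m,np.array(m['world_from_camera'])
    W=np.eye(4); W[:3,:3]=R.from_euler('xyz',s['tcp_rot']).as_matrix(); W[:3,3]=s['tcp_pos']
    return m,W@np.array(m['hand_eye'])
def cast(n,uv,z,s=None):
    m,W=T(n,s); uv=np.atleast_2d(uv).astype(float)
    d=np.c_[(uv[:,0]-m['cx'])/m['fx'],(uv[:,1]-m['cy'])/m['fy']]; u=d.copy()
    for _ in range(20): u=d/(1+m['k1']*(u**2).sum(1,keepdims=True))
    r=np.c_[u,np.ones(len(u))]@W[:3,:3].T; o=W[:3,3]
    return o+r*((z-o[2])/r[:,2])[:,None]
def proj(n,P,s=None):
    m,W=T(n,s); p=(np.atleast_2d(P)-W[:3,3])@W[:3,:3]; u=p[:,:2]/p[:,2:]
    u=u*(1+m['k1']*(u**2).sum(1,keepdims=True)); return np.c_[u[:,0]*m['fx']+m['cx'],u[:,1]*m['fy']+m['cy']]
E
python3 - <<'E'
from h import *
a,s=snap('scene','a.png'); b,_=snap('side','b.png'); 
print(s)
for n in('scene','side'):print(camera_model(n))
E
```

```text
{'time_s': 0.0, 'qpos': array([-0.07667624,  0.6001157 , -0.00255308,  1.60018089,  0.00180936,
        0.94291243, -0.07979845]), 'joint_velocities': array([-0.00047624, -0.00118515, -0.00166257, -0.00150053,  0.00122244,
       -0.00127584, -0.00128992]), 'joint_efforts': array([-9.47821900e-04, -7.76440001e+01,  1.56451017e+00, -2.58004493e+01,
        1.21808253e-02,  8.94789293e-03,  3.55701900e-05]), 'tcp_pos': array([ 7.24494413e+02, -3.28460403e-02,  2.30405425e+02]), 'tcp_rot': array([-3.13998535e+00,  1.49322834e-04,  1.57084644e+00]), 'force': array([ 0.78943953, -0.14393017, -0.13348199]), 'ft_torque': array([-0.01739285,  0.02544406, -0.01166868]), 'finger_gap': 0.9992221807831685}
{'fx': 376.3771594158685, 'fy': 376.3771594158685, 'cx': 323.3997953096695, 'cy': 204.4586362850973, 'k1': -0.052454391364696484, 'world_from_camera': array([[-5.77784968e-01, -5.29866726e-01,  6.20810585e-01,
        -7.01723456e+01],
       [-8.16176051e-01,  3.70800472e-01, -4.43129399e-01,
         5.47307959e+02],
       [ 4.60266545e-03, -7.62724237e-01, -6.46707471e-01,
         7.38866581e+02],
       [ 0.00000000e+00,  0.00000000e+00,  0.00000000e+00,
         1.00000000e+00]])}
{'fx': 378.2952866710876, 'fy': 378.2952866710876, 'cx': 317.77788525737225, 'cy': 198.4664946577024, 'k1': -0.05693344053462678, 'world_from_camera': array([[ 9.82347511e-01, -1.19585515e-01,  1.43849479e-01,
         3.96919882e+02],
       [-1.86549599e-01, -5.69204996e-01,  8.00752721e-01,
        -8.51860858e+02],
       [-1.38785846e-02, -8.13452505e-01, -5.81465741e-01,
         7.70872772e+02],
       [ 0.00000000e+00,  0.00000000e+00,  0.00000000e+00,
         1.00000000e+00]])}
```

View pics/a.png

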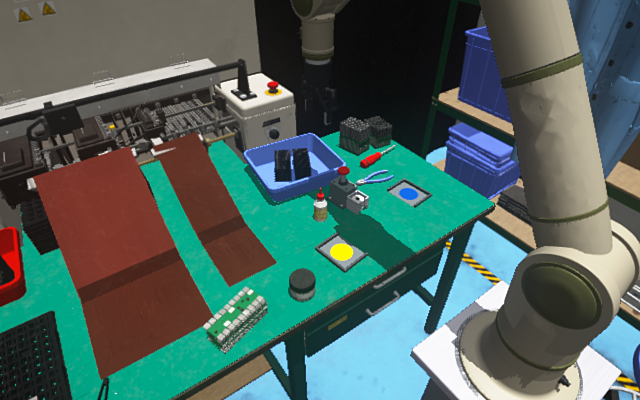

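View pics/b.png

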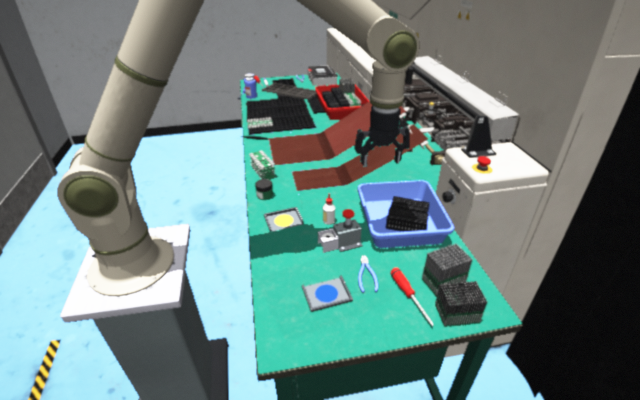

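The scene view shows yellow mark at (342,252), blue at (409,194) and the plunger cap at (343,171). In the side view they are at (285,221), (327,293) and (348,214). The bottle stands close by the feeder. Now I'll measure these.

```bash
cat > m.py <<'E'
from h import *
for n,f,cap,bot in(('scene','a.png',(343,171),(320,195)),('side','b.png',(348,214),(329,200))):
    im=cv2.imread('pics/'+f).astype(int); b,g,r=im[...,0],im[...,1],im[...,2]
    def comps(mask,z,name,near=None,mn=15):
        k,l,st,c=cv2.connectedComponentsWithStats(mask.astype(np.uint8))
        for i in range(1,k):
            if st[i,4]>=mn and (near is None or np.hypot(*(c[i]-near))<30): print(n,name,st[i],c[i].round(1),cast(n,c[i],z).round(1))
    comps((r>170)&(g>170)&(b<110),0,'yel')
    comps((b>150)&(r<70)&(g<130)&(b-g>60),0,'blue',mn=60)
    comps((r>120)&(g<70)&(b<70),110,'cap',cap)
    comps((r>120)&(g<70)&(b<70),100,'bot',bot)
    x,y=cap; c=im[y-50:y+110,x-80:x+120] if n=='scene' else im[y-40:y+120,x-110:x+90]
    cv2.imwrite('pics/c_%s.png'%n,cv2.resize(c.astype(np.uint8),None,fx=3.0,fy=3.0,interpolation=cv2.INTER_CUBIC))
    print('crop origin',n,(x-80,y-50) if n=='scene' else (x-110,y-40))
a=np.vstack([cv2.imread('pics/c_%s.png'%n) for n in('scene','side')])
cv2.imwrite('pics/c.png',cv2.resize(a,(600*5//8,960*5//8)))
E
python3 m.py
```

```text
scene yel [276  89   6   6  17] [278.8  91.8] [[1432.2 -262.2    0. ]]
scene yel [265  90  10   6  20] [268.2  92.9] [[1449.7 -215.1    0. ]]
scene yel [330 244  23  16 296] [341.3 251.5] [[454.8 113.6   0. ]]
scene yel [463 259  13   3  21] [468.6 259.9] [[ 238.9 -140.5    0. ]]
scene yel [470 264  14   4  25] [476.2 265.8] [[ 214.3 -140.4    0. ]]
scene yel [477 270  15   4  27] [483.8 271.6] [[ 190.6 -140.2    0. ]]
scene yel [485 276  16   5  26] [492.3 278. ] [[ 164.9 -140.6    0. ]]
scene yel [617 377  15   5  35] [623.7 379.1] [[-159.6 -141.9    0. ]]
scene yel [626 386  13   5  29] [632.2 387.9] [[-179.2 -137.5    0. ]]
scene blue [250 133  63  33 653] [279.2 149.1] [[989.4  -7.7   0. ]]
scene blue [400 188  18  12 163] [408.3 193.5] [[ 528.9 -209.5    0. ]]
scene cap [338 167  11   6  56] [343.3 169.5] [[628.5 -21.7 110. ]]
scene bot [317 193   7   5  24] [320.2 194.8] [[580.9  93.4 100. ]]
crop origin scene (263, 121)
side yel [473 165  18   8  43] [481.2 169.2] [[1253.9  272.3   -0. ]]
side yel [ 52 341   7   6  22] [ 55.3 343.3] [[-130.6 -241.8    0. ]]
side yel [ 48 346   7  11  35] [ 51.  351.1] [[-133.7 -262.5    0. ]]
side yel [ 44 356   8  11  39] [ 47.3 360.8] [[-133.4 -287.9    0. ]]
side yel [ 40 366   8  11  40] [ 43.6 370.8] [[-132.9 -313.     0. ]]
side yel [ 36 376   8  12  47] [ 39.5 381.3] [[-133.  -338.1    0. ]]
side yel [ 32 387   8  13  45] [ 35.7 392.7] [[-131.9 -364.5    0. ]]
side cap [327 198   4   6  18] [328.8 200.9] [[590.1  39.3 110. ]]
side cap [343 210  11   9  68] [347.8 213.5] [[630.4 -31.3 110. ]]
side bot [327 198   4   6  18] [328.8 200.9] [[593.1  52.8 100. ]]
side bot [343 210  11   9  68] [347.8 213.5] [[633.9 -18.9 100. ]]
crop origin side (238, 174)
```

View pics/c_scene.png

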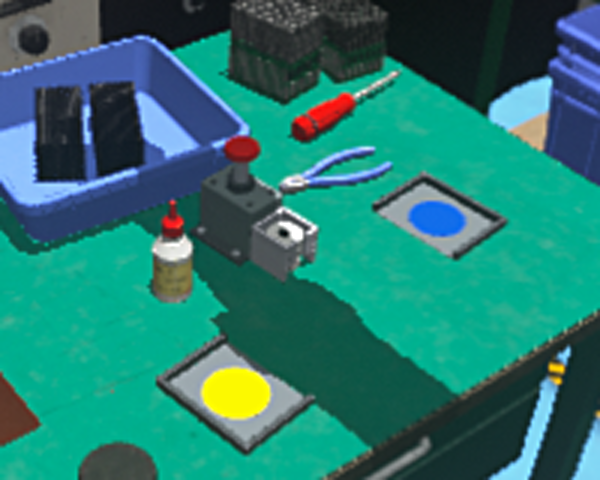

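View pics/c_side.png

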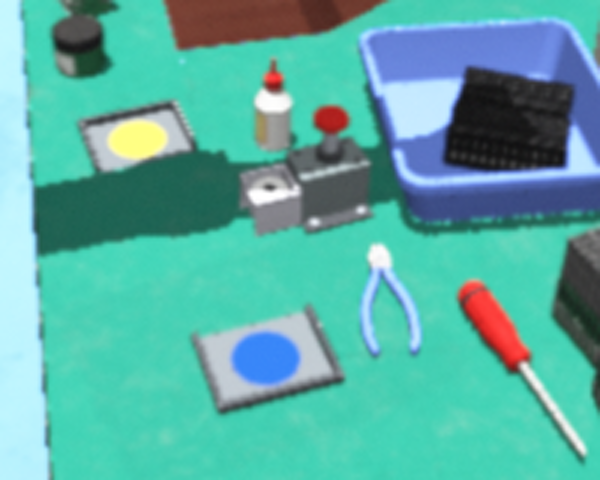

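Bays, feeder and bottle are clear in both crops, and the left bay has the yellow mark. I'll go over the work for a wrist view.

Run:
```python
from h import *
m=camera_model('wrist');print({k:np.round(v,3) for k,v in m.items()})
s=get_state()
for p in ([540,0,300],[560,0,380],[520,0,400]):
    s['tcp_pos']=np.array(p,float)
    print(p,proj('wrist',[[632,-25,110],[570,-25,44],[498,-25,6],[455,113,0],[529,-209,0]],s).round().tolist())
```

```text
{'fx': np.float64(288.336), 'fy': np.float64(288.336), 'cx': np.float64(321.315), 'cy': np.float64(202.621), 'k1': np.float64(0.016), 'hand_eye': array([[ 0.0000e+00, -9.4900e-01, -3.1500e-01,  8.0431e+01],
       [ 1.0000e+00,  1.0000e-03, -1.0000e-03, -1.4190e+00],
       [ 1.0000e-03, -3.1500e-01,  9.4900e-01, -1.4318e+02],
       [ 0.0000e+00,  0.0000e+00,  0.0000e+00,  1.0000e+00]])}
[540, 0, 300] [[399.0, 199.0], [344.0, 185.0], [296.0, 178.0], [263.0, 82.0], [316.0, 279.0]]
[560, 0, 380] [[372.0, 182.0], [329.0, 173.0], [289.0, 168.0], [260.0, 86.0], [307.0, 257.0]]
[520, 0, 400] [[396.0, 179.0], [351.0, 170.0], [311.0, 166.0], [286.0, 87.0], [327.0, 252.0]]
```

Call:
move_arm:
  increments:
    - [255, -0.03, 0, 0.03, 0]
    - [255, -0.06, 0, 0.07, 0]
    - [255, -0.1, 0, 0.1, 0]
    - [255, -0.14, 0, 0.12, 0]
    - [255, -0.165, 0, 0.13, 0]

```text
time_s: 0.72
tcp_pos: [558.4, -0.1, 362.4]
tcp_rot: [3.141, -0.0, 1.571]
force: [-0.4, -0.6, -0.2]
finger_gap: -0.003
```

Run:
```python
from h import *
import pickle
im,s=snap('wrist','w1.png'); pickle.dump(s,open('w1.pkl','wb')); print(s['time_s'],s['tcp_pos'],s['tcp_rot'])
cv2.imwrite('pics/w1c.png',cv2.resize(cv2.imread('pics/w1.png')[60:320,200:450],None,fx=2.3,fy=2.3,interpolation=cv2.INTER_CUBIC))
```

```text
0.725 [ 5.58377147e+02 -9.32727560e-02  3.62410970e+02] [ 3.14069973e+00 -4.69245446e-05  1.57075229e+00]
```

View pics/w1c.png

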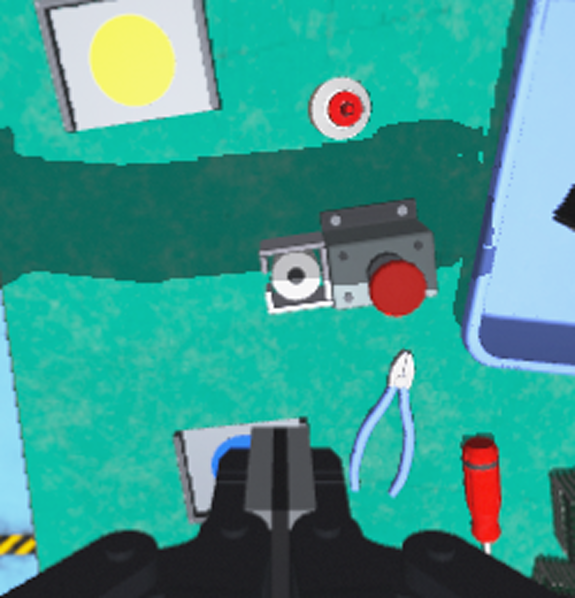

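Wrist view (crop): cap at ~(399,288), tube top round (296,275), bottle at (341,108), yellow bay corners (75,131)/(217,108) at the mouth, the cutters at -y of the feeder.

Run:
```python
from h import *
import pickle
s=pickle.load(open('w1.pkl','rb')); im=cv2.imread('pics/w1.png').astype(int); b,g,r=[im[...,i] for i in range(3)]
def big(mask,z,nm,mn=40):
    k,l,st,c=cv2.connectedComponentsWithStats(mask.astype(np.uint8))
    for i in range(1,k):
        if st[i,4]>mn: print(nm,st[i],c[i].round(1),cast('wrist',c[i],z,s).round(1), 'diam', np.ptp(cast('wrist',[[st[i,0],c[i][1]],[st[i,0]+st[i,2],c[i][1]]],z,s),axis=0).round(1))
big((r>140)&(g<80)&(b<80),110,'red110')
big((r>170)&(g>170)&(b<140),0,'yellow')
big((b>150)&(r<90)&(b-g>60),0,'blue')
f=lambda p:np.array(p)/2.3+[200,60]
print('tube top z44',cast('wrist',f([(260,242),(325,238),(331,305),(268,313)]),44,s).round(1).tolist())
print('dot z36',cast('wrist',f([(296,275)]),36,s).round(1))
print('bottle',cast('wrist',f([(341,108)]),60,s).round(1))
print('bayY walls top z10 left outer, right outer ',cast('wrist',f([(70,132),(219,109),(38,3),(203,0)]),10,s).round(1).tolist())
print('bay left inner floor z0',cast('wrist',f([(77,130),(212,110),(48,8)]),0,s).round(1).tolist())
print('blue',cast('wrist',f([(177,432),(306,418)]),10,s).round(1).tolist())
print('cutter tip',cast('wrist',f([(405,350)]),5,s).round(1).tolist())
# triangulate cap scene+side
```

```text
red110 [343 100  15  15 151] [349.6 106.9] [[593.4  80.2 110. ]] diam [19.5  0.   0. ]
red110 [361 174  24  23 431] [372.8 185.2] [[629.6 -24.9 110. ]] diam [34.  0.  0.]
red110 [402 254  15   8  96] [409.1 257.6] [[ 691.9 -140.1  110. ]] diam [23.   0.1  0. ]
red110 [402 263  16  33 412] [410.1 277.7] [[ 696.8 -175.7  110. ]] diam [25.2  0.1  0. ]
yellow [ 0 38 13 14 50] [ 5.7 44.7] [[ 72.3 167.9   0. ]] diam [19.4  0.3  0. ]
yellow [ 240   67   36   39 1090] [257.   85.8] [[452.2 112.5   0. ]] diam [58.4  0.2  0. ]
blue [ 440   40  167  187 8072] [545.8 114. ] [[929.3  67.8   0. ]] diam [273.6   1.6   0. ]
blue [292 249  17  18  88] [299.6 254.9] [[ 514.2 -195.5   -0. ]] diam [33.4  0.   0. ]
tube top z44 [[543.3, -9.1, 44.0], [588.9, -6.2, 44.0], [594.4, -55.2, 44.0], [548.7, -61.2, 44.0]]
dot z36 [[569.  -34.8  36. ]]
bottle [[596.1  80.1  60. ]]
bayY walls top z10 left outer, right outer  [[407.2, 63.6, 10.0], [514.1, 79.4, 10.0], [394.2, 146.7, 10.0], [505.4, 148.9, 10.0]]
bay left inner floor z0 [[409.4, 64.7, 0.0], [508.2, 78.7, 0.0], [397.4, 145.0, 0.0]]
blue [[472.0, -175.0, 10.0], [578.9, -162.2, 10.0]]
cutter tip [[657.9, -104.3, 5.0]]
```

Consistent: dot to cap is 61.4 mm (62 expected), so feeder yaw ≈ 0.16, and the bay mouth is 99.8 mm wide at yaw ≈ 0.145. Going above the cap with fingers shut.

Call:
move_arm:
  increments:
    - [255, 0.02, -0.007, -0.03, 0]
    - [255, 0.045, -0.016, -0.08, 0]
    - [255, 0.07, -0.025, -0.13, 0]
    - [255, 0.07, -0.025, -0.18, 0]
    - [255, 0.07, -0.025, -0.22, 0]

```text
time_s: 1.4
tcp_pos: [629.5, -25.2, 138.6]
tcp_rot: [-3.14, 0.0, 1.571]
force: [-0.6, -0.8, 0.4]
finger_gap: -0.0
```

Call:
move_arm:
  increments:
    - [255, 0, 0, -0.01, 0]
    - [255, 0, 0, -0.02, 0]
    - [255, 0, 0, -0.025, 0]
    - [255, 0, 0, -0.025, 0]

```text
time_s: 1.9
tcp_pos: [630.4, -25.0, 117.1]
tcp_rot: [3.14, 0.0, 1.571]
force: [1.0, -0.4, 0.7]
finger_gap: 0.001
```

Now press down gradually.

Call:
move_arm:
  increments:
    - [255, 0, 0, -0.006, 0]
    - [255, 0, 0, -0.012, 0]
    - [255, 0, 0, -0.018, 0]
    - [255, 0, 0, -0.024, 0]
    - [255, 0, 0, -0.028, 0]

```text
time_s: 2.52
tcp_pos: [630.7, -25.0, 88.6]
tcp_rot: [3.14, 0.0, 1.571]
force: [0.3, 1.1, 6.0]
finger_gap: 0.005
```

Call:
move_arm:
  increments:
    - [255, 0, 0, -0.002, 0]
    - [255, 0, 0, -0.003, 0]
    - [255, 0, 0, -0.003, 0]

```text
time_s: 2.9
tcp_pos: [630.7, -25.0, 86.1]
tcp_rot: [3.14, 0.0, 1.571]
force: [-1.3, 0.7, 10.3]
finger_gap: 0.001
```

Call:
move_arm:
  increments:
    - [255, 0, 0, -0.002, 0]
    - [255, 0, 0, -0.002, 0]

```text
time_s: 3.15
tcp_pos: [630.8, -25.0, 85.9]
tcp_rot: [3.139, -0.0, 1.571]
force: [-5.5, 0.7, 28.0]
finger_gap: 0.001
```

The force jumps to 28 N at z≈86, so that is the bottom stop. Next is release, then a look.

Call:
move_arm:
  increments:
    - [255, 0, 0, 0.006, 0]
    - [255, 0, 0, 0.014, 0]
    - [255, 0, 0, 0.024, 0]
    - [255, 0, 0, 0.04, 0]
    - [255, 0, 0, 0.07, 0]

```text
time_s: 3.78
tcp_pos: [629.0, -25.0, 153.4]
tcp_rot: [-3.139, 0.0, 1.571]
force: [1.3, -0.1, 0.5]
finger_gap: 0.008
```

Call:
move_arm:
  increments:
    - [255, -0.03, -0.01, 0.05, 0]
    - [255, -0.06, -0.03, 0.09, 0]
    - [255, -0.09, -0.05, 0.12, 0]
    - [255, -0.11, -0.05, 0.14, 0]
    - [255, -0.11, -0.05, 0.14, 0]

```text
time_s: 4.4
tcp_pos: [519.3, -75.4, 295.4]
tcp_rot: [3.139, 0.0, 1.57]
force: [0.4, -0.3, -1.2]
finger_gap: -0.002
```

Run:
```python
from h import *
import pickle
im,s=snap('wrist','w2.png'); pickle.dump(s,open('w2.pkl','wb')); print(s['time_s'],s['tcp_pos'],s['tcp_rot'])
cv2.imwrite('pics/w2c.png',cv2.resize(cv2.imread('pics/w2.png')[20:300,200:480],None,fx=2.1,fy=2.1,interpolation=cv2.INTER_CUBIC))
```

```text
4.4 [519.29293572 -75.42489432 295.41799771] [3.13879685e+00 2.05553938e-04 1.56987522e+00]
```

View pics/w2c.png

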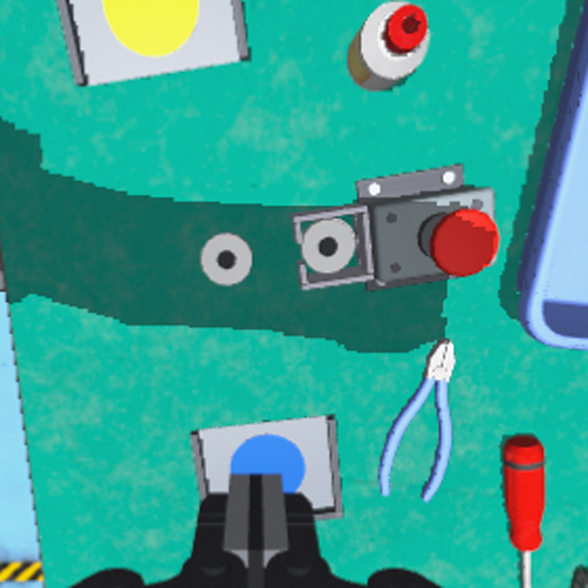

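One spacer is out at crop (226,260), the cap is up at (464,242), the next spacer is in the tube, and the bay mouth corners are at (82,86)/(247,60).

Run:
```python
from h import *
import pickle
s=pickle.load(open('w2.pkl','rb'))
f=lambda p:np.array(p)/2.1+[200,20]
sp=cast('wrist',f([(226,260)]),12,s)[0]; print('spacer',sp.round(1),'diam',cast('wrist',f([(201,260),(252,260)]),12,s)[:,0])
c=cast('wrist',f([(84,84),(239,62)]),0,s); print('mouth',c.round(1))
th=np.arctan2(*(c[1]-c[0])[[1,0]]); mid=c.mean(0); C=mid[:2]+40*np.array([-np.sin(th),np.cos(th)])
print('yaw',th,'bay centre',C.round(1))
C=np.array([452.2,112.5])
d=C-sp[:2];L=np.hypot(*d);u=d/L;print('push',L,u,'twist deg',np.degrees(np.arctan2(-u[0],u[1])))
for k in(60,40,24):print(k,'behind',(sp[:2]-k*u).round(1))
print('final TCP',(C-24*u).round(1)); print('blue d',np.hypot(*(sp[:2]-[529,-209.5])))
```

```text
spacer [498.2 -46.1  12. ] diam [480.83851962 516.26464615]
mouth [[406.9  65.5   0. ]
 [508.1  78.4   0. ]]
yaw 0.12714713641737851 bay centre [452.4 111.6]
push 165.1666794507855 [-0.27851615  0.96043155] twist deg 16.171663992449098
60 behind [ 514.9 -103.8]
40 behind [509.3 -84.5]
24 behind [504.9 -69.2]
final TCP [458.9  89.4]
blue d 166.24643714460515
```

Call:
move_arm:
  increments:
    - [183, -0.001, -0.01, -0.05, 6]
    - [183, -0.003, -0.02, -0.1, 12]
    - [183, -0.005, -0.029, -0.15, 16]
    - [183, -0.005, -0.029, -0.2, 16]
    - [183, -0.005, -0.029, -0.23, 16]

```text
time_s: 5.08
tcp_pos: [514.3, -103.5, 59.8]
tcp_rot: [-3.138, -0.002, 1.851]
force: [0.1, -0.3, -0.0]
finger_gap: 0.285
```

Call:
move_arm:
  increments:
    - [183, 0, 0, -0.03, 0]
    - [183, 0, 0, -0.045, 0]
    - [183, 0, 0, -0.052, 0]
    - [183, 0, 0, -0.054, 0]

```text
time_s: 5.58
tcp_pos: [515.3, -103.9, 9.3]
tcp_rot: [3.141, 0.0, 1.85]
force: [-0.4, 0.4, 0.1]
finger_gap: 0.28
```

Run:
```python
from h import *
im,s=snap('wrist','w3.png'); im2,_=snap('side','s3.png'); print(s['tcp_pos'],s['tcp_rot'],s['finger_gap'],s['force'])
a=cv2.resize(cv2.imread('pics/w3.png')[:, 100:540],(440,400)); b=cv2.resize(cv2.imread('pics/s3.png')[180:320,240:380],(400,400),interpolation=cv2.INTER_CUBIC)
cv2.imwrite('pics/v3.png',np.hstack([a[:,:400],b]))
```

```text
[ 515.25317721 -103.9306289     9.26538951] [3.14146991e+00 7.96807019e-05 1.85018186e+00] 0.2796179139309964 [-0.4082487   0.39686046  0.14589245]
```

View pics/v3.png

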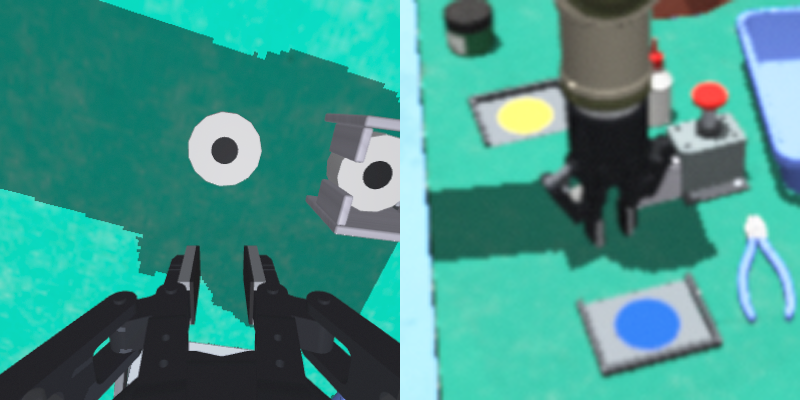

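The fingers are centred on the spacer (mid column 221, spacer 225) and it has not moved. Lower the tips towards the bench, watching force.

Call:
move_arm:
  increments:
    - [183, 0, 0, -0.003, 0]
    - [183, 0, 0, -0.005, 0]
    - [183, 0, 0, -0.005, 0]

```text
time_s: 6.05
tcp_pos: [515.0, -104.0, 4.4]
tcp_rot: [3.141, 0.0, 1.85]
force: [0.3, -0.1, 0.7]
finger_gap: 0.28
```

Call:
move_arm:
  increments:
    - [183, 0, 0, -0.002, 0]
    - [183, 0, 0, -0.003, 0]
    - [183, 0, 0, -0.003, 0]

```text
time_s: 6.42
tcp_pos: [514.9, -104.0, 1.2]
tcp_rot: [-3.141, -0.0, 1.85]
force: [-0.2, -0.8, 1.2]
finger_gap: 0.283
```

Call:
move_arm:
  increments:
    - [183, -0.002, 0.008, 0, 0]
    - [183, -0.0045, 0.0155, 0, 0]
    - [183, -0.0065, 0.023, 0, 0]
    - [183, -0.009, 0.031, 0, 0]
    - [183, -0.011, 0.0385, 0, 0]

```text
time_s: 7.05
tcp_pos: [503.8, -64.8, 1.3]
tcp_rot: [-3.142, 0.0, 1.85]
force: [-0.9, 0.1, 0.5]
finger_gap: 0.281
```

Call:
move_arm:
  increments:
    - [183, -0.002, 0.008, 0, 0]
    - [183, -0.0045, 0.0155, 0, 0]
    - [183, -0.0065, 0.023, 0, 0]
    - [183, -0.009, 0.031, 0, 0]
    - [183, -0.011, 0.0385, 0, 0]

```text
time_s: 7.68
tcp_pos: [492.8, -26.4, 1.3]
tcp_rot: [-3.141, -0.0, 1.85]
force: [-0.0, -0.1, -0.8]
finger_gap: 0.283
```

```bash
cat > p.py <<'E'
from h import *
import sys
im,s=snap('wrist',sys.argv[1]); print(s['time_s'],s['tcp_pos'],s['force'])
g=cv2.cvtColor(im,cv2.COLOR_RGB2GRAY); hsv=cv2.cvtColor(im,cv2.COLOR_RGB2HSV)
m=((hsv[...,1]<45)&(hsv[...,2]>200)).astype(np.uint8)
print('expected px (24 ahead)',proj('wrist',[*(s['tcp_pos'][:2]+24*np.array([-.2785,.9604])),12],s))
k,l,st,c=cv2.connectedComponentsWithStats(m)
for i in range(1,k):
    if st[i,4]>300: print(st[i],c[i].round(1),cast('wrist',c[i],12,s).round(1))
E
python3 p.py w4.png
```

```text
7.675 [492.78061248 -26.44844208   1.26390771] [-0.04566848 -0.06081561 -0.84755409]
expected px (24 ahead) [[324.45315223 227.32472075]]
[ 200    0  238   67 9969] [329.2  28.8] [[463.8  80.1  12. ]]
[  0 193  26  88 453] [ 15.1 240.1] [[340.  -52.4  12. ]]
[ 286  194   71   65 3007] [321.3 225.4] [[484.3  -2.8  12. ]]
[ 582  366   58   34 1275] [615.5 383.7] [[680.2 -52.   12. ]]
```

View pics/w4.png

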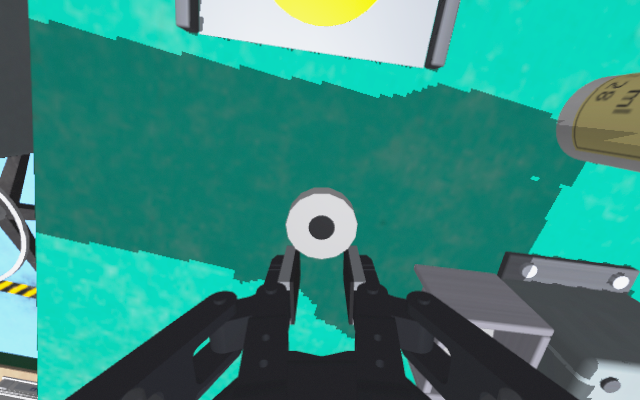

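The spacer (at px (321,225)) is seated in the fork and heading for the bay; feeder and bottle are untouched. Continuing.

Call:
move_arm:
  increments:
    - [183, -0.002, 0.008, 0, 0]
    - [183, -0.0045, 0.0155, 0, 0]
    - [183, -0.0065, 0.023, 0, 0]
    - [183, -0.009, 0.031, 0, 0]
    - [183, -0.011, 0.0385, 0, 0]

```text
time_s: 8.35
tcp_pos: [481.8, 12.1, 1.3]
tcp_rot: [-3.142, -0.0, 1.85]
force: [0.1, -0.5, -0.5]
finger_gap: 0.286
```

Call:
move_arm:
  increments:
    - [183, -0.002, 0.008, 0, 0]
    - [183, -0.0045, 0.0155, 0, 0]
    - [183, -0.0065, 0.023, 0, 0]
    - [183, -0.009, 0.031, 0, 0]
    - [183, -0.011, 0.0385, 0, 0]

```text
time_s: 8.98
tcp_pos: [470.8, 50.4, 1.3]
tcp_rot: [-3.142, -0.0, 1.85]
force: [-0.3, 0.2, 0.4]
finger_gap: 0.28
```

Call:
move_arm:
  increments:
    - [183, -0.002, 0.008, 0, 0]
    - [183, -0.0045, 0.0155, 0, 0]
    - [183, -0.0065, 0.023, 0, 0]
    - [183, -0.009, 0.031, 0, 0]
    - [183, -0.011, 0.037, 0, 0]

```text
time_s: 9.6
tcp_pos: [459.8, 87.6, 1.3]
tcp_rot: [3.142, -0.0, 1.85]
force: [1.1, -0.2, 0.1]
finger_gap: 0.277
```

```bash
python3 p.py w5.png
```

```text
9.6 [459.82567262  87.58653953   1.30274934] [ 1.11926931 -0.21614596  0.13008744]
expected px (24 ahead) [[324.46267396 227.29026753]]
[ 233  130  202   58 5546] [306.2 157.7] [[435.4 141.6  12. ]]
[ 298  194   58   45 1317] [331.  213.1] [[454.1 118.7  12. ]]
[  0 248  40  73 371] [ 27.  290.5] [[311.9  32.5  12. ]]
```

View pics/w5.png

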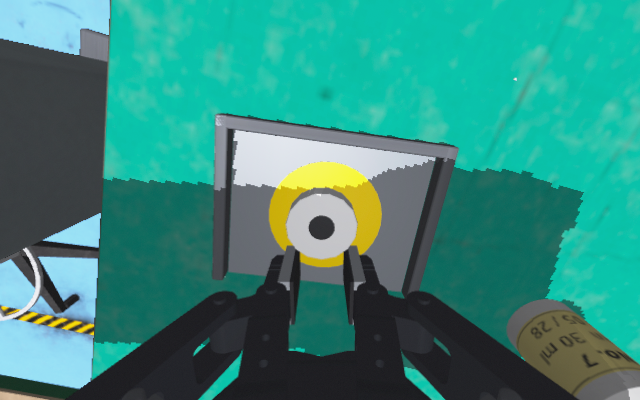

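The spacer (dot at (321,228)) lies on the yellow mark, inside the walls. Backing off along the same path, then lifting.

Call:
move_arm:
  increments:
    - [183, 0.002, -0.008, 0, 0]
    - [183, 0.006, -0.02, 0, 0]
    - [183, 0.009, -0.03, 0.01, 0]
    - [183, 0.009, -0.03, 0.05, 0]
    - [183, 0.009, -0.03, 0.1, 0]

```text
time_s: 10.28
tcp_pos: [468.6, 55.3, 101.8]
tcp_rot: [-3.139, 0.0, 1.848]
force: [1.3, 1.3, -0.1]
finger_gap: 0.284
```

Call:
move_arm:
  increments:
    - [183, 0, 0, 0.05, 0]
    - [183, 0, 0, 0.1, 0]
    - [183, 0, 0, 0.15, 0]
    - [183, 0, 0, 0.15, 0]
    - [183, 0, 0, 0.15, 0]

```text
time_s: 10.9
tcp_pos: [468.7, 55.5, 251.0]
tcp_rot: [-3.141, 0.001, 1.848]
force: [-1.1, 0.3, -0.5]
finger_gap: 0.283
```

Run:
```python
from h import *
im,s=snap('wrist','w6.png'); b,_=snap('side','s6.png'); print(s['time_s'],s['tcp_pos'],s['force'])
cv2.imwrite('pics/v6.png',np.hstack([cv2.imread('pics/w6.png')[:,120:520],cv2.resize(cv2.imread('pics/s6.png')[170:310,240:380],(400,400))]))
g=cv2.cvtColor(im,cv2.COLOR_RGB2HSV); m=((g[...,0]>25)&(g[...,0]<33)&(g[...,1]>100)&(g[...,2]>100)).astype(np.uint8)
cs=[c for c in cv2.findContours(m,0,2)[0] if cv2.contourArea(c)>100]
h=cv2.convexHull(max(cs,key=cv2.contourArea)); M=cv2.moments(h); c=np.array([M['m10'],M['m01']])/M['m00']; print('yellow',c,cast('wrist',c,0,s))
d=((g[...,2]<90)).astype(np.uint8); k,l,st,cc=cv2.connectedComponentsWithStats(d)
for i in range(1,k):
    if 30<st[i,4]<600 and np.hypot(*(cc[i]-c))<40: print('dot',st[i],cast('wrist',cc[i],12,s))
```

```text
10.9 [468.72825295  55.50652093 250.97372612] [-1.13821501  0.30225967 -0.48984534]
yellow [323.08436341 124.03934899] [[452.75447662 112.60264664   0.        ]]
```

View pics/v6.png

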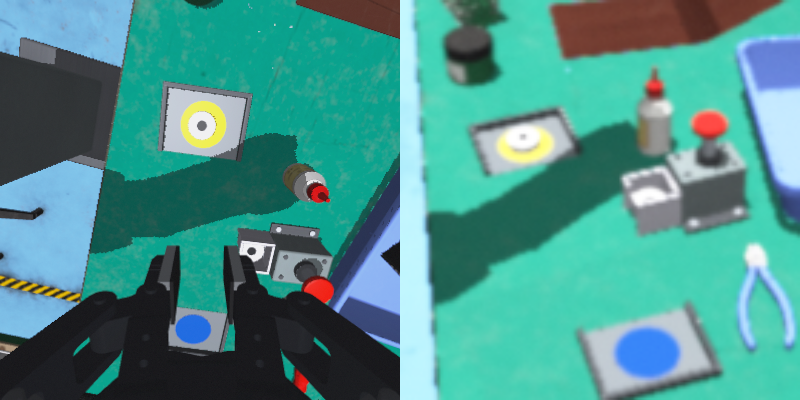

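The spacer lies flat in the middle of the yellow mark (dot at (201,126)), the plunger is up, the other spacers are in the tube, and the bottle and cutters are where they were. Handing in.

```bash
python3 -c "
from bench import *
print(close_job())"
```

```text
the job is handed in; nothing more can be done
None
```

I pressed the plunger once to its stop: at 86 mm height the force jumped to 28 N. One spacer came out at about (498, −46) mm. I pushed it with the part-open fingertips along the bench into the left bay, the one with the yellow mark. The job was handed in at about 11 s; it reports no verdict.

**Last pictures:** the spacer lies flat on the yellow mark, within a few mm of its centre by eye and clear of the walls and mouth. The plunger is up, a spacer still shows in the magazine, and the bottle, cutters and blue bay look unmoved. The arm is clear of everything.

**Check that failed:** the last script did not find the spacer's dot, so I have no final measured position for the spacer. I judged its placing from the two last pictures. The mark itself measured at (452.8, 112.6) mm, close to the (452.2, 112.5) mm found at the start. I also did not measure the bystanders again.

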